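Ready the desktop engraver and start it

ROBOT

A 6-joint arm with a two-finger parallel gripper is mounted at the origin on the work surface. World frame = base frame: x ahead of the robot, y to its left, z up, the work surface at z = 0. Lengths are in m, angles in rad, forces in N, time in s.
With the tool pointing down it reaches from about 0.35 to 0.85 m from the base axis. Payload 8.1 kg.
Tool frame: the origin (TCP) lies on the mounting face of the last link; the fingertips stand 186 mm ahead of it and the grasp point (between the pads) lies 167 mm ahead of it; y points along the fingers, x is the direction in which the jaws open and shut, and the axes are right-handed (so a half turn about y gives the same grasp; the last joint's range is limited). The gripper opens to 93 mm and grips with 3 to 60 N. Pads are 15 mm wide; open, the fingers measure 128 mm over their backs; the gripper's body (75 mm by 188 mm) begins 65 mm behind the grasp point.
Start: joints at [-1.274, 0.13, 1.488, -0, 1.523, -0.085], TCP at [0.224, -0.557, 0.405] pointing down, gripper open.
Joint ranges: [-2.96, 2.96], [-0.89, 2.26], [0.02, 2.5], [-1.34, 4.48], [0, 2.73], [-2.66, 2.66]. Speed limits (rad/s): [2.39, 2.39, 2.79, 3.14, 3.14, 3.14].

INTERFACE

Orientations are given as a rotation vector (axis times angle).
In Python, from plant import robot, imaging gives the robot as it stands.
- The arm moves only by the shell command python3 -m inch 'ROWS' [OPENING] [FORCE]. ROWS is JSON, a list of rows, each an object of numbers: "x", "y", "z": the shift along the tool's x, y, z in mm; "twist": the turn about the tool's y in rad. In form: [{"x": .., "y": .., "z": .., "twist": ..}, ...]. A call has 1 to 12 rows; each row shifts and turns the commanded pose from where the row before left it, along the tool's axes as they then stand; what a row does not reach is not made up. A row lasts 1/10 s, in which the tool goes at most 50 mm and 8.59 degrees, less where a joint would pass 70% of its speed; a pose out of reach is approached as far as the arm can. A call with a gripper value outside its range is refused whole. OPENING is the gripper command: -1 is shut, 1 is fully open, values between are in proportion, set as the call begins (- or left out, the last holds). The fingers move at their own pace and stop on an object; FORCE is the grip in N (left out, the last holds). Time passes only in rows, so rows that do not move let the fingers close. It gives the time, the measured TCP pose, the force and the opening at its end, in the units of the state.
- robot.read_state(): the state, without advancing time (a new reading comes with each control period).
- imaging.read_camera(name): name is "side" or "top"; returns a dict with "color" (384x512x3 uint8, red, green, blue), "depth" (384x512 float32, m along the optical axis (not along the pixel's ray), 0 where there is no reading), "fx", "fy", "cx", "cy" (pixels), "rvec" (rotation vector, rad) and "tvec" (3), from world to camera coordinates, as OpenCV has them. Camera axes: x right, y down, z forward; pixel columns grow to the right and rows downward; lengths in m; the calibration is good to about 2 mm. A picture is of the moment at which its call begins.
- robot.close_job(): hands the job in, once; it reports no verdict.
The state is a dict: "t": time; "q": joint angles; "dq": joint speeds; "joint_torque": joint torques, N m; "tool_pos": TCP position; "orientation": TCP orientation; "force": force on the tool from outside, world axes, zero at the start; "wrist_torque": the same for the moment, N m; "opening": finger opening in m.
Only numpy, scipy, OpenCV 4.12 (cv2) and the standard library are available. Lean on these libraries where they do the work, as an engineer would, in place of code of your own. Each camera call takes 0.05 s, during which the arm holds its last target.

TASK

A glue bottle has been left standing in front of the engraver's red draught rod: stand it upright in the empty compartment of the blue glue caddy, keeping it upright all the way. Then pull the rod out to its middle click (half draught), close the lid over the plywood blank fully, and only then press the green start button all the way in. Leave the other bottle, the blank and the scraps where they are.

Things in the scene. Friction and masses are not known exactly. Their poses are not given: they have to be found in the camera images.
- engraver: White desktop engraver, fixed, 260 mm deep (its x), 230 wide (its y), 95 high. Origin: centre of its underside, z up. Its front, with the rod, looks along its own -x, roughly to the robot's right (world -y). The front 80 mm of its top is a control strip with a blank screen and the green button; behind it a well with the bed, under the lid. The rod leaves the front at y = 0, 60 mm above the bench
- rod_knob (a point): Centre of the red knob on the draught rod: a cylinder 28 mm in diameter and 20 mm long, axis level along the engraver's x, 60 mm above the bench, on a 10 mm steel rod. At the start it lies 46 mm in front of the front face; pulling moves it along the engraver's -x. It can be pinched across its diameter from above
- damper_rod (a joint): How far the draught rod is out, m. Clicks: 0 fully in (start), 0.022 middle, 0.044 fully out. A spring-like click force draws it into the nearest click; leaving one takes about 8 N, and the ridges between clicks lie near 0.011 and 0.033. Let go near the middle, it settles within 1.5 mm of 0.022
- lid (a joint): Opening angle of the lid, rad: 0 fully closed, 1.25 most open; starts between 0.8 and 1.1. A stiff hinge holds it at any angle; a light push of 1 to 2 N down on the front lip closes it. It has no latch
- lid_lip (a point): Middle of the top face of the red lip (70 mm wide, 14 by 8 mm) on the lid's free front edge, 185 mm from the hinge axis. Lid closed: 103 mm above the bench, 60 mm behind the front face. The lid is a black frame 230 mm wide and 8 mm thick with an amber see-through pane
- lid_hinge (a point): Point on the lid's hinge axis, in the middle of the engraver's rear edge: 255 mm behind the front face, 95 mm above the bench. The axis is parallel to the engraver's y; the lid reaches from it towards the engraver's front and swings up
- start_top (a point): Centre of the top of the green round start button, 28 mm in diameter, on the control strip; pressed straight down
- start (a joint): How far the start button is pressed, m: 0 released, 0.006 fully in (about 5 N). It springs back
- bottle: The loose glue bottle to clear: white cylinder 44 mm in diameter up to 88 mm, then a shoulder and a BLACK pointed tip, 122 mm high in all, cream band, 0.1 to 0.2 kg. Origin: centre of its underside, z up along it. It starts upright in front of the rod's knob, in the rod's way
- caddy: Blue glue caddy, fixed: open tray 120 mm (its x) by 190 mm (its y), walls 28 mm high, 5 mm thick, floor 5 mm, a cross wall as high halfway along y making two compartments 110 by 87 mm. Origin: centre of its underside. The +y one is empty, the other holds the red-tipped bottle. A grey tray of the same size beside it, with plywood scraps, is not it; either may stand nearer the robot
- caddy_free (a point): Centre of the floor of the caddy's empty compartment, 5 mm above the bench
- bottle2: A second glue bottle of the same shape with a RED tip, standing in the caddy's other compartment, to be left alone. Origin: centre of its underside
- blank: Plywood blank 120 by 100 by 5 mm with finger-jointed edges, lying loose on the engraver's bed under the lid, 40 mm above the bench, to be left alone. Origin: centre of its underside
- scrap1: Small plywood offcut lying in the grey scrap tray, to be left alone
- scrap2: Another small plywood offcut in the grey scrap tray, to be left alone

How it is judged:
On the way, in this order (a step that is already met when the one before it is completed fails the run):
1. the black-tipped bottle stands upright, released, in the caddy's empty compartment (x of bottle in the frame of caddy between -0.045 and 0.045 m and y of bottle in the frame of caddy between 0.01 and 0.085 m and height (world z) of bottle below 0.012 m and angle between bottle's own z axis and vertical below 0.1 rad and contact force between the fingers and bottle below 0.1 N), for 0.2 s.
2. the rod is in its middle click (value of joint damper_rod between 0.018 and 0.026 m), for 0.3 s.
3. the lid is closed (value of joint lid below 0.04 rad), for 0.2 s.
4. the start button is pressed in (value of joint start above 0.0045 m and value of joint lid below 0.04 rad), for 0.05 s.
At the end, for the whole second after the job is handed in: The black-tipped bottle stands upright (within 0.1 rad) and still on the floor of the caddy's empty compartment; the rod rests within 4 mm of its middle click (0.018 to 0.026); the lid is closed (below 0.04 rad); the start button has been pressed (at least 4.5 mm) and has sprung back (under 2 mm) (all of step 2 and x of bottle in the frame of caddy between -0.045 and 0.045 m and y of bottle in the frame of caddy between 0.01 and 0.085 m and height (world z) of bottle below 0.012 m and angle between bottle's own z axis and vertical below 0.1 rad and linear speed of bottle below 0.02 m/s and value of joint lid below 0.04 rad and value of joint start below 0.002 m); the robot touches nothing.
It fails at once if the start button is pressed while the lid is open or the rod is off its middle click (value of joint start above 0.0035 m and (value of joint lid above 0.08 rad or value of joint damper_rod below 0.016 m or value of joint damper_rod above 0.028 m)).
It fails at once if the black-tipped bottle is tipped over (angle between bottle's own z axis and vertical above 0.5 rad).
It fails at once if the red-tipped bottle is tipped or shifted by more than 40 mm (angle between bottle2's own z axis and vertical above 0.4 rad or distance of bottle2 from where it was at the start of the episode above 0.04 m).
It fails at once if the blank is shifted by more than 25 mm (distance of blank from where it was at the start of the episode above 0.025 m).
It fails at once if a scrap in the grey tray is shifted by more than 40 mm (distance of any of scrap1, scrap2 from where it was at the start of the episode above 0.04 m).
It also fails if it takes over 61 s, if anything falls off the work surface, if the arm or the gripper's body presses on something with over 40 N, if the wrist force passes 120 N, or if a joint passes its speed limit or range.

## Working session

There is one attempt and no reset: what is moved stays moved. The work goes in short steps, Python scripts to look and compute and a shell command to move; the robot and the scene stay as the last step left them, time stands still between calls to the robot, and variables do not carry over. Pictures are saved under pics/ and viewed, and the job is handed in when it is done.

```bash
mkdir -p pics; ls; python3 - <<'E'
from plant import robot, imaging
import cv2, numpy as np
for n in ("side","top"):
    d=imaging.read_camera(n)
    np.savez(f"pics/{n}0.npz",**d)
    cv2.imwrite(f"pics/{n}0.png",cv2.resize(d["color"][:,:,::-1],(800,600)) if 0 else d["color"][:,:,::-1])
    R=cv2.Rodrigues(np.array(d["rvec"]))[0]; print(n,d["fx"],d["cx"],d["cy"],(-R.T@np.array(d["tvec"])).round(3),R.round(2).tolist())
s=robot.read_state();print({k:np.round(v,3).tolist() for k,v in s.items()})
E
```

```text
pics
side 404.95936079913594 255.404821682702 192.77400908384823 [0.034 0.632 0.597] [[-0.75, -0.66, -0.01], [-0.34, 0.41, -0.85], [0.56, -0.64, -0.53]]
top 374.47357920892154 253.4777423373985 190.8659560429661 [0.432 0.015 1.015] [[0.02, -1.0, 0.04], [-0.99, -0.02, -0.16], [0.16, -0.03, -0.99]]
{'t': 0.1, 'q': [-1.274, 0.131, 1.489, 0.0, 1.523, -0.085], 'dq': [0.001, -0.003, -0.0, 0.0, 0.0, 0.001], 'joint_torque': [0.001, -56.134, -49.31, 0.077, 0.029, -0.0], 'tool_pos': [0.224, -0.557, 0.404], 'orientation': [-1.365, 0.924, -0.922], 'force': [-0.598, 0.317, 0.318], 'wrist_torque': [-0.008, 0.005, 0.027], 'opening': 0.093}
```

View pics/side0.png

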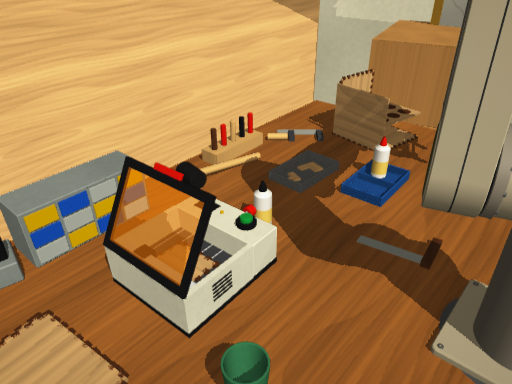

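View pics/top0.png

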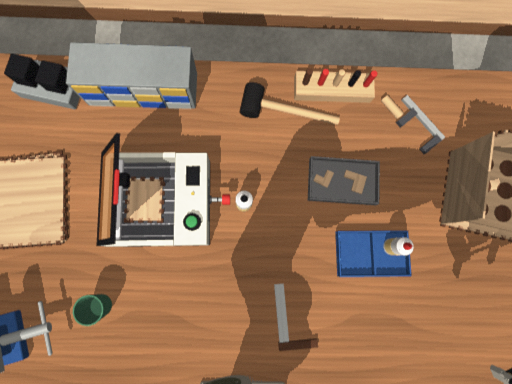

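```bash
python3 - <<'E'
from plant import robot
import cv2, numpy as np
s=robot.read_state();print(cv2.Rodrigues(np.array(s["orientation"]))[0].round(3))
E
```

```text
[[ 0.373 -0.     0.928]
 [-0.928  0.002  0.373]
 [-0.002 -1.     0.   ]]
```

```bash
cat > h.py <<'E'
import numpy as np, cv2
from plant import robot, imaging
def get(n,save=None):
    d=imaging.read_camera(n)
    d["R"]=cv2.Rodrigues(np.array(d["rvec"],float))[0]; d["t"]=np.array(d["tvec"],float).ravel()
    if save: np.savez(f"pics/{save}.npz",**d); cv2.imwrite(f"pics/{save}.png",d["color"][:,:,::-1])
    return d
def load(p):
    d=dict(np.load(p)); d["R"]=cv2.Rodrigues(d["rvec"].astype(float))[0]; d["t"]=d["tvec"].astype(float).ravel(); return d
def cloud(d):
    v,u=np.mgrid[0:384,0:512]; z=d["depth"].astype(float)
    c=np.stack([(u-d["cx"])/d["fx"]*z,(v-d["cy"])/d["fy"]*z,z],-1)
    return (c-d["t"])@d["R"]
def ray(d,u,v,h):
    r=d["R"].T@np.array([(u-d["cx"])/d["fx"],(v-d["cy"])/d["fy"],1]); o=-d["R"].T@d["t"]
    return o+r*(h-o[2])/r[2]
def proj(d,p):
    c=d["R"]@np.array(p,float)+d["t"]; return c[0]/c[2]*d["fx"]+d["cx"], c[1]/c[2]*d["fy"]+d["cy"]
def toolR():
    return cv2.Rodrigues(np.array(robot.read_state()["orientation"],float))[0]
E
python3 - <<'E'
from h import *
for n in ("top","side"):
    d=load(f"pics/{n}0.npz"); P=cloud(d); c=d["color"].astype(int); hsv=cv2.cvtColor(d["color"],cv2.COLOR_RGB2HSV)
    H,S,V=[hsv[...,i].astype(int) for i in range(3)]
    # bench check
    print(n,"bench z",np.median(P[300:330,150:200,2]))
    masks=dict(green=(H>45)&(H<90)&(S>120),red=((H<5)|(H>175))&(S>170)&(V>110),blue=(H>105)&(H<120)&(S>150),black=(V<40),white=(S<40)&(V>170))
    for k,m in masks.items():
        nn,l,st,ce=cv2.connectedComponentsWithStats(m.astype(np.uint8))
        for i in range(1,nn):
            if st[i,4]>25:
                q=P[l==i]; q=q[np.isfinite(q).all(1)]
                print(k,st[i].tolist(),ce[i].round(1),"med",np.median(q,0).round(3),"min",np.percentile(q,3,0).round(3),"max",np.percentile(q,97,0).round(3))
d=load("pics/top0.npz")
cv2.imwrite("pics/topz.png",cv2.resize(d["color"][120:270,90:260,::-1],None,fx=4,fy=4,interpolation=cv2.INTER_CUBIC)[:600,:800])
cv2.imwrite("pics/topz2.png",cv2.resize(d["color"][140:290,290:450,::-1],None,fx=4,fy=4,interpolation=cv2.INTER_CUBIC))
E
```

```text
top bench z 0.0005354309364413659
green [185, 215, 13, 13, 118] [191. 221.] med [0.502 0.133 0.117] min [0.49  0.121 0.107] max [0.514 0.145 0.12 ]
red [318, 69, 11, 16, 91] [323.   76.2] med [ 0.894 -0.194  0.095] min [ 0.891 -0.201  0.053] max [ 0.906 -0.188  0.112]
red [364, 71, 13, 16, 99] [369.9  78.2] med [ 0.895 -0.32   0.094] min [ 0.891 -0.329  0.049] max [ 0.904 -0.314  0.112]
red [113, 169, 6, 36, 163] [115.6 186.5] med [0.556 0.267 0.265] min [0.524 0.263 0.257] max [0.589 0.274 0.269]
red [222, 195, 8, 10, 76] [225.6 199.4] med [0.563 0.054 0.072] min [0.552 0.046 0.058] max [0.574 0.064 0.077]
red [404, 244, 7, 5, 29] [406.8 246.1] med [ 0.453 -0.386  0.116] min [ 0.446 -0.391  0.107] max [ 0.458 -0.319  0.271]
blue [101, 87, 29, 7, 151] [115.3  89.7] med [0.826 0.336 0.119] min [0.825 0.306 0.101] max [0.828 0.367 0.134]
blue [80, 94, 27, 5, 109] [92.9 96.1] med [0.827 0.41  0.073] min [0.825 0.378 0.057] max [0.828 0.438 0.088]
blue [164, 97, 25, 5, 113] [176.6  98.9] med [0.827 0.191 0.071] min [0.825 0.163 0.058] max [0.828 0.222 0.088]
blue [141, 103, 24, 4, 91] [1
[... 5841 characters left out ...]
black [113, 258, 163, 80, 454] [201.  301.6] med [0.447 0.321 0.005] min [0.44  0.113 0.001] max [0.647 0.363 0.01 ]
white [376, 145, 14, 17, 179] [382.9 153. ] med [ 0.443 -0.378  0.085] min [ 0.433 -0.393  0.059] max [ 0.463 -0.37   0.1  ]
white [254, 190, 18, 20, 287] [263.5 199.6] med [0.55  0.021 0.081] min [0.542 0.001 0.055] max [0.57  0.03  0.097]
white [219, 208, 22, 15, 84] [230.9 214.9] med [0.551 0.127 0.095] min [0.539 0.107 0.093] max [0.563 0.161 0.097]
white [243, 227, 33, 20, 74] [259.7 238. ] med [0.449 0.153 0.094] min [0.447 0.104 0.092] max [0.466 0.179 0.096]
white [190, 281, 6, 8, 27] [192.1 284.4] med [0.465 0.317 0.084] min [0.452 0.311 0.083] max [0.472 0.33  0.096]
```

View pics/topz.png

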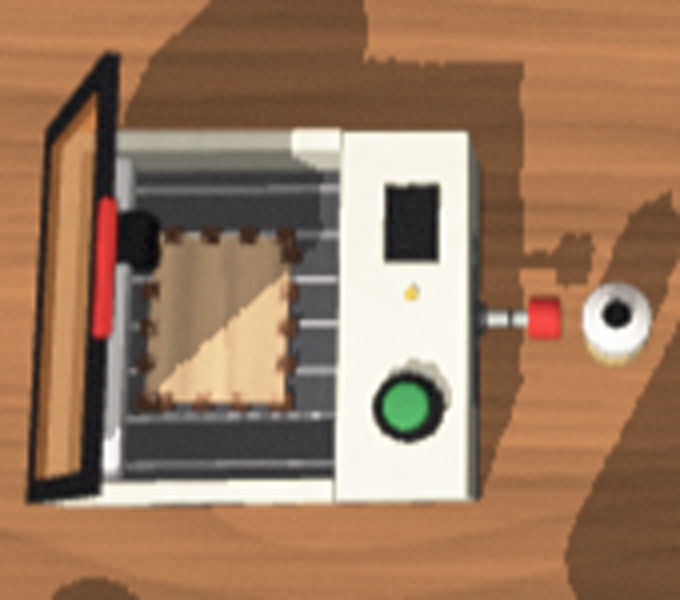

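View pics/topz2.png

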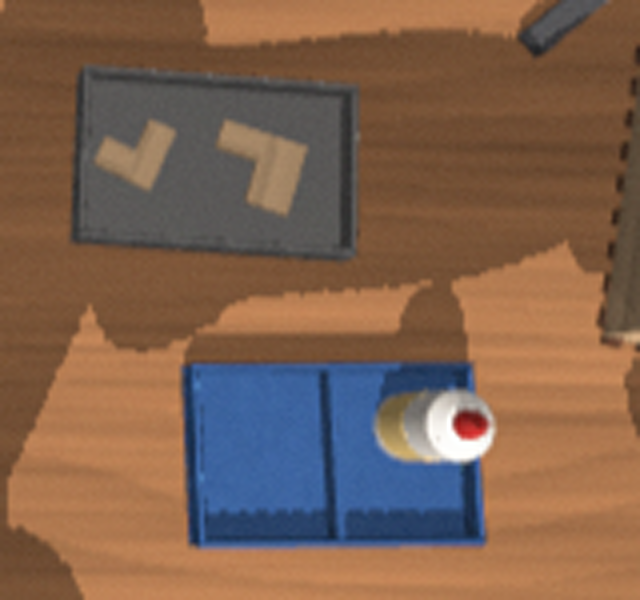

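```bash
python3 - <<'E'
from h import *
t=load("pics/top0.npz"); s=load("pics/side0.npz")
f=lambda u,v:(90+u/4,120+v/4)
A=ray(t,*f(468,131),.095);B=ray(t,*f(471,497),.095);C=ray(t,*f(340,131),.095)
print("front corners",A,B,"mid",(A+B)/2,"yaw",np.arctan2(*(A-B)[[1,0]]),C)
a=ray(t,*f(404,405),.117);print("button",a)
print("knob top",ray(t,225.6,199.4,.06+.010),ray(s,250,209,.07))
# triangulate tip
print("tip",ray(t,*f(616,314),.118), ray(s,262.4,183,.118))
P=cloud(t)
for u,v in ((243,205),(247,205),(243,195),(248,200)):print(P[v,u].round(3))
g=lambda u,v:(290+u/4,140+v/4)
for n,u,v in (("tl",184,366),("bl",195,546),("br",486,543),("tr",472,365),("cw top",324,372),("cw bot",337,543)):
    print(n,ray(t,*g(u,v),.028).round(4))
E
```

```text
front corners [0.67661612 0.10391025 0.095     ] [0.44834577 0.09323642 0.095     ] mid [0.56248094 0.09857333 0.095     ] yaw 0.04672554565003924 [0.67432703 0.1840004  0.095     ]
button [0.50148614 0.1332597  0.117     ]
knob top [0.56251661 0.05450371 0.07      ] [0.55823327 0.05915902 0.07      ]
tip [0.55917429 0.00815205 0.118     ] [0.55993386 0.01237251 0.118     ]
[0.546 0.01  0.094]
[0.547 0.    0.091]
[0.568 0.011 0.117]
[ 0.559 -0.002  0.094]
tl [ 0.4896 -0.2379  0.028 ]
bl [ 0.3733 -0.2432  0.028 ]
br [ 0.3784 -0.4352  0.028 ]
tr [ 0.4943 -0.4315  0.028 ]
cw top [ 0.4876 -0.3315  0.028 ]
cw bot [ 0.3768 -0.3366  0.028 ]
```

```bash
python3 -m inch '[{"twist":-0.136},{"twist":-0.136},{"twist":-0.136},{"twist":-0.136},{"twist":-0.136},{"twist":-0.136},{"twist":-0.136},{"twist":-0.136},{"twist":-0.136}]' 1 20
python3 -m inch '[{"x":25,"z":40},{"x":25,"z":40},{"x":25,"z":40},{"x":25,"z":40},{"x":25,"z":40},{"x":25,"z":40},{"x":25,"z":40},{"x":25,"z":40},{"x":25,"z":40},{"x":25,"z":40},{"x":25,"z":40},{}]'
python3 -c "
from h import *
print(toolR().round(3))"
```

```text
[[ 0.373 -0.     0.928]
 [-0.928  0.002  0.373]
 [-0.002 -1.     0.   ]]$[0]: bad value
$[0]: bad value
```

```bash
python3 -m inch '[{"x":0,"y":0,"z":0,"twist":-0.136},{"x":0,"y":0,"z":0,"twist":-0.136},{"x":0,"y":0,"z":0,"twist":-0.136},{"x":0,"y":0,"z":0,"twist":-0.136},{"x":0,"y":0,"z":0,"twist":-0.136},{"x":0,"y":0,"z":0,"twist":-0.136},{"x":0,"y":0,"z":0,"twist":-0.136},{"x":0,"y":0,"z":0,"twist":-0.136},{"x":0,"y":0,"z":0,"twist":-0.136},{"x":0,"y":0,"z":0,"twist":0}]' 1 20
python3 -c "
from h import *
print(toolR().round(3))"
```

```text
t: 1.1
tool_pos: [0.2235, -0.5567, 0.4042]
orientation: [-1.57, -0.029, 0.029]
force: [0.0, 0.6, -0.4]
opening: 0.0932
[[ 0.999 -0.    -0.037]
 [ 0.037  0.001  0.999]
 [-0.    -1.     0.001]]
```

```bash
python3 -m inch '[{"x":25,"y":0,"z":40,"twist":0},{"x":25,"y":0,"z":40,"twist":0},{"x":25,"y":0,"z":40,"twist":0},{"x":25,"y":0,"z":40,"twist":0},{"x":25,"y":0,"z":40,"twist":0},{"x":25,"y":0,"z":40,"twist":0},{"x":25,"y":0,"z":40,"twist":0},{"x":25,"y":0,"z":40,"twist":0},{"x":25,"y":0,"z":40,"twist":0},{"x":25,"y":0,"z":40,"twist":0},{"x":25,"y":0,"z":40,"twist":0},{"x":0,"y":0,"z":0,"twist":0}]'
python3 -c "
from h import *
print(toolR().round(3))"
```

```text
t: 2.3
tool_pos: [0.4846, -0.1028, 0.4046]
orientation: [-1.569, -0.029, 0.028]
force: [-0.5, 0.4, 0.6]
opening: 0.0931
[[ 0.999  0.001 -0.036]
 [ 0.036  0.002  0.999]
 [ 0.001 -1.     0.002]]
```

```bash
python3 -m inch '[{"x":26,"y":0,"z":37,"twist":0},{"x":26,"y":0,"z":37,"twist":0},{"x":26,"y":0,"z":36,"twist":0},{"x":0,"y":30,"z":0,"twist":0},{"x":0,"y":30,"z":0,"twist":0},{"x":0,"y":0,"z":0,"twist":0},{"x":0,"y":0,"z":0,"twist":0}]'
python3 -c "
from h import *
s=get('side','s1');t=get('top','t1')
p=np.array(robot.read_state()['tool_pos']);g=p-[0,0,.167]
print(p,proj(s,g),proj(s,[.559,.010,.122]),proj(t,g))
cv2.imwrite('pics/s1z.png',cv2.resize(s['color'][100:260,150:350,::-1],None,fx=4,fy=3.75)[:600])
cv2.imwrite('pics/t1z.png',cv2.resize(t['color'][120:270,150:350,::-1],None,fx=4,fy=4))
"
```

```text
t: 3.0
tool_pos: [0.5568, 0.0047, 0.3445]
orientation: [-1.571, -0.024, 0.027]
force: [-0.2, -0.2, 0.2]
opening: 0.0933
[0.55757443 0.00460915 0.34676077] (np.float64(265.3057279889686), np.float64(158.41019418173434)) (np.float64(263.3582869862983), np.float64(181.24964842967026)) (np.float64(245.84454105797838), np.float64(195.4166559581457))
```

View pics/s1z.png

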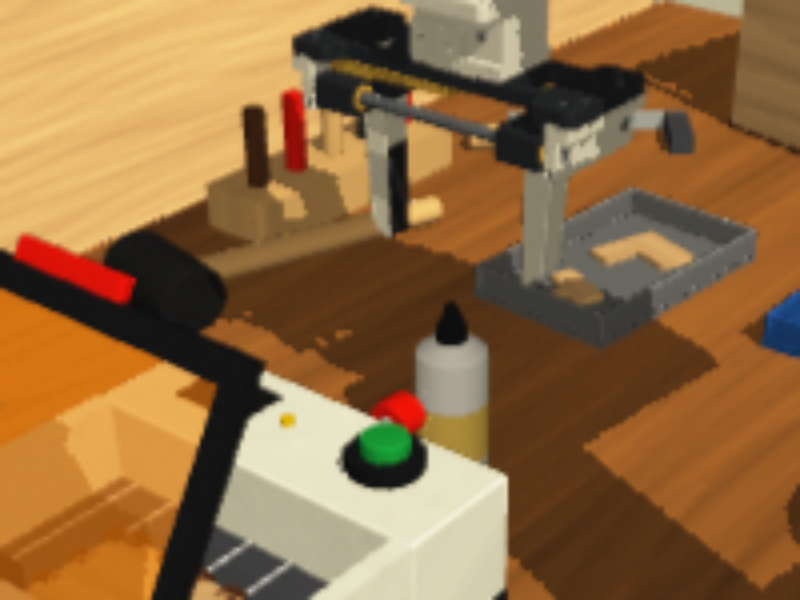

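View pics/t1z.png

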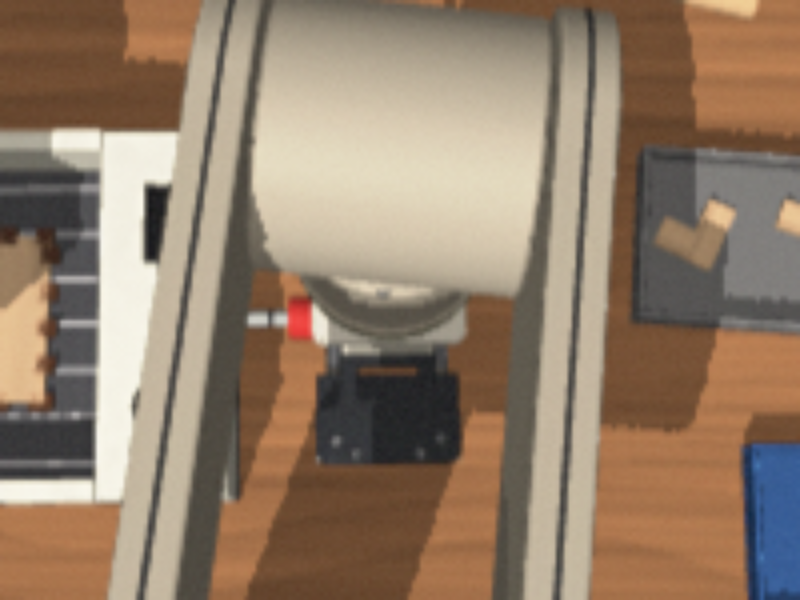

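The side view shows the open fingers centred over the bottle (tip at about 262,183). Next I descend and close.

```bash
python3 -m inch '[{"x":2,"y":0,"z":6,"twist":0},{"x":0,"y":20,"z":0,"twist":0},{"x":0,"y":20,"z":0,"twist":0},{"x":0,"y":20,"z":0,"twist":0},{"x":0,"y":20,"z":0,"twist":0},{"x":0,"y":20,"z":0,"twist":0},{"x":0,"y":8,"z":0,"twist":0},{"x":0,"y":0,"z":0,"twist":0},{"x":0,"y":0,"z":0,"twist":0}]'
python3 -c "
from h import *
s=get('side','s2')
print(toolR().round(3))
cv2.imwrite('pics/s2z.png',cv2.resize(s['color'][100:260,150:350,::-1],None,fx=4,fy=3.75)[:600])
"
```

```text
t: 4.0
tool_pos: [0.5595, 0.0113, 0.2381]
orientation: [-1.571, -0.029, 0.026]
force: [-0.9, -0.0, 0.9]
opening: 0.0932
[[ 0.999  0.002 -0.035]
 [ 0.035 -0.     0.999]
 [ 0.002 -1.    -0.   ]]
```

View pics/s2z.png

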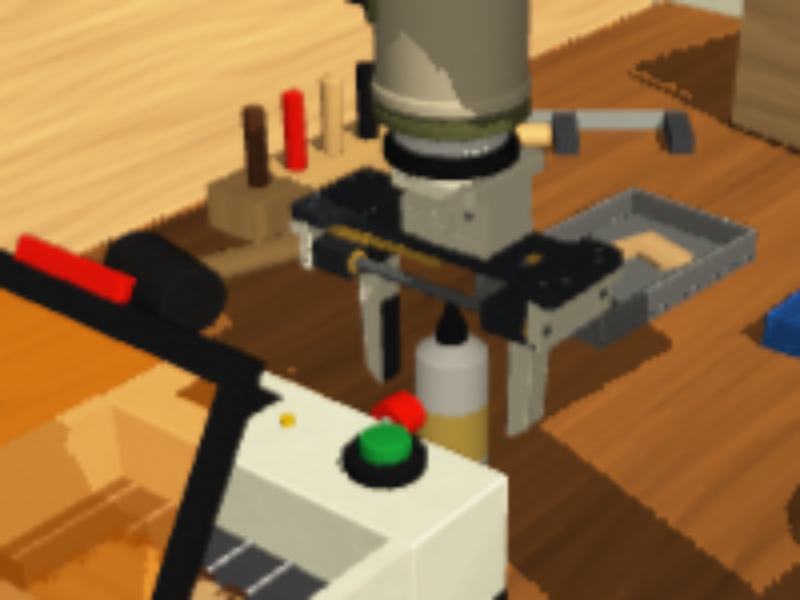

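```bash
python3 -m inch '[{"x":0,"y":0,"z":0,"twist":0},{"x":0,"y":0,"z":0,"twist":0},{"x":0,"y":0,"z":0,"twist":0},{"x":0,"y":0,"z":0,"twist":0},{"x":0,"y":0,"z":0,"twist":0},{"x":0,"y":0,"z":0,"twist":0},{"x":0,"y":0,"z":0,"twist":0},{"x":0,"y":0,"z":0,"twist":0}]' -1 15
python3 -m inch '[{"x":0,"y":-10,"z":0,"twist":0},{"x":0,"y":-20,"z":0,"twist":0},{"x":0,"y":-20,"z":0,"twist":0},{"x":0,"y":0,"z":0,"twist":0},{"x":0,"y":0,"z":0,"twist":0}]'
python3 -c "
from h import *
s=get('side','s3')
cv2.imwrite('pics/s3z.png',cv2.resize(s['color'][100:260,150:350,::-1],None,fx=4,fy=3.75)[:600])
"
```

```text
t: 4.85
tool_pos: [0.5591, 0.0113, 0.237]
orientation: [-1.571, -0.028, 0.027]
force: [1.4, -0.4, 0.0]
opening: 0.0442
t: 5.35
tool_pos: [0.5589, 0.0113, 0.2869]
orientation: [-1.571, -0.028, 0.027]
force: [0.7, 0.2, -2.0]
opening: 0.044
```

View pics/s3z.png

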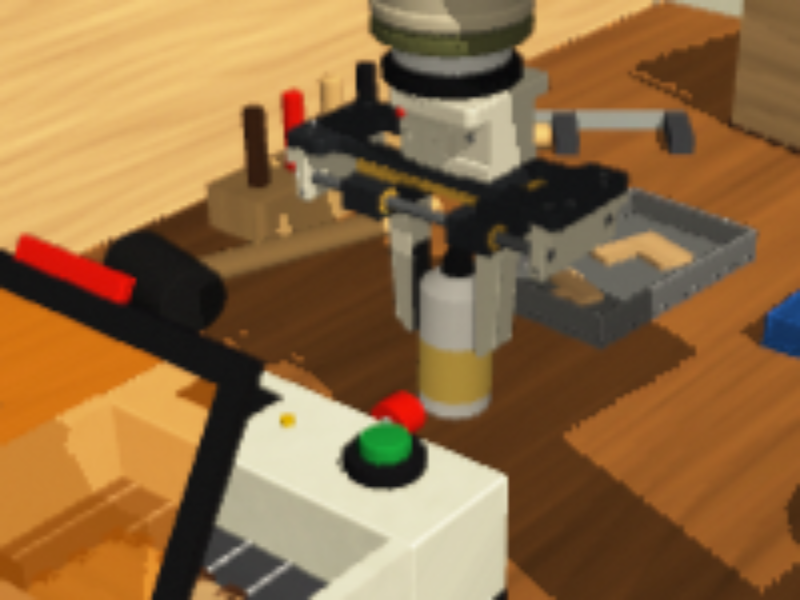

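```bash
python3 -m inch '[{"x":-3,"y":-10,"z":-7,"twist":0},{"x":-10,"y":-10,"z":-20,"twist":0},{"x":-14,"y":0,"z":-30,"twist":0},{"x":-16,"y":0,"z":-36,"twist":0},{"x":-17,"y":0,"z":-37,"twist":0},{"x":-17,"y":0,"z":-37,"twist":0},{"x":-16,"y":0,"z":-36,"twist":0},{"x":-16,"y":0,"z":-36,"twist":0},{"x":-14,"y":0,"z":-30,"twist":0},{"x":-9,"y":0,"z":-20,"twist":0},{"x":-4,"y":0,"z":-8,"twist":0},{"x":0,"y":0,"z":0,"twist":0}]'
python3 -m inch '[{"x":0,"y":0,"z":0,"twist":0},{"x":0,"y":0,"z":0,"twist":0}]'
python3 -c "
from h import *
s=get('side','s4');get('top','t4')
print(toolR().round(3))
cv2.imwrite('pics/s4z.png',cv2.resize(s['color'][80:240,270:470,::-1],None,fx=4,fy=3.75)[:600])
"
```

```text
t: 6.6
tool_pos: [0.4327, -0.291, 0.3065]
orientation: [-1.57, -0.025, 0.026]
force: [1.1, 1.2, -1.5]
opening: 0.0437
t: 6.8
tool_pos: [0.4338, -0.2893, 0.3066]
orientation: [-1.57, -0.028, 0.029]
force: [-0.6, -0.3, -2.2]
opening: 0.044
[[ 0.999 -0.    -0.037]
 [ 0.037  0.     0.999]
 [-0.    -1.     0.   ]]
```

View pics/s4z.png

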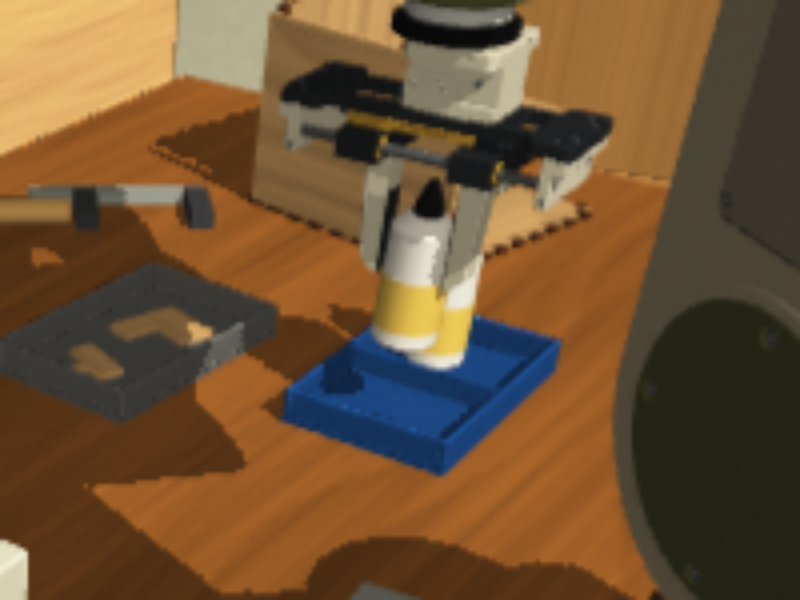

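```bash
python3 -m inch '[{"x":0,"y":8,"z":0,"twist":0},{"x":0,"y":14,"z":0,"twist":0},{"x":0,"y":14,"z":0,"twist":0},{"x":0,"y":12,"z":0,"twist":0},{"x":0,"y":6,"z":0,"twist":0},{"x":0,"y":3,"z":0,"twist":0},{"x":0,"y":0,"z":0,"twist":0},{"x":0,"y":0,"z":0,"twist":0}]'
python3 -c "
from h import *
s=get('side','s5');get('top','t5')
cv2.imwrite('pics/s5z.png',cv2.resize(s['color'][80:240,270:470,::-1],None,fx=4,fy=3.75)[:600])
"
```

```text
t: 7.7
tool_pos: [0.4336, -0.2905, 0.2502]
orientation: [-1.571, -0.028, 0.027]
force: [0.4, -0.2, -1.2]
opening: 0.044
```

View pics/s5z.png

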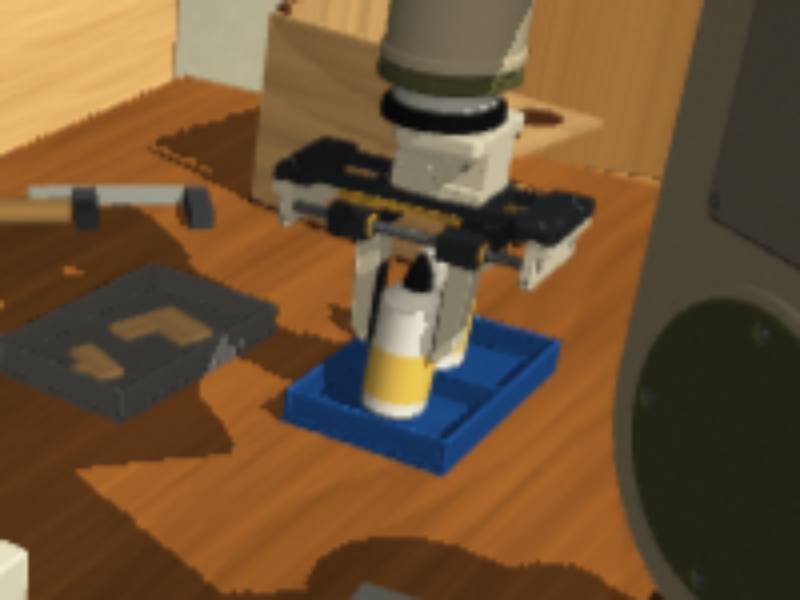

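```bash
python3 -m inch '[{"x":0,"y":3,"z":0,"twist":0},{"x":0,"y":2,"z":0,"twist":0},{"x":0,"y":2,"z":0,"twist":0},{"x":0,"y":0,"z":0,"twist":0},{"x":0,"y":0,"z":0,"twist":0}]'

```

```text
t: 8.3
tool_pos: [0.4333, -0.2902, 0.2426]
orientation: [-1.57, -0.027, 0.028]
force: [-1.2, 0.4, -1.6]
opening: 0.0442
```

```bash
python3 -m inch '[{"x":0,"y":1.5,"z":0,"twist":0},{"x":0,"y":0,"z":0,"twist":0},{"x":0,"y":0,"z":0,"twist":0}]'

```

```text
t: 8.6
tool_pos: [0.4337, -0.2904, 0.2417]
orientation: [-1.571, -0.028, 0.027]
force: [2.5, 1.4, 1.3]
opening: 0.0442
```

```bash
python3 -m inch '[{"x":0,"y":0.5,"z":0,"twist":0},{"x":0,"y":0,"z":0,"twist":0},{"x":0,"y":0,"z":0,"twist":0}]' - 3
python3 -m inch '[{"x":0,"y":0,"z":0,"twist":0},{"x":0,"y":0,"z":0,"twist":0},{"x":0,"y":0,"z":0,"twist":0},{"x":0,"y":0,"z":0,"twist":0},{"x":0,"y":0,"z":0,"twist":0}]' 0.7
python3 -m inch '[{"x":0,"y":-10,"z":0,"twist":0},{"x":0,"y":-30,"z":0,"twist":0},{"x":0,"y":-40,"z":0,"twist":0},{"x":0,"y":-40,"z":0,"twist":0},{"x":0,"y":-20,"z":0,"twist":0},{"x":0,"y":0,"z":0,"twist":0}]'
python3 -c "
from h import *
s=get('side','s6');get('top','t6')
print(toolR().round(3))
cv2.imwrite('pics/s6z.png',cv2.resize(s['color'][80:240,270:470,::-1],None,fx=4,fy=3.75)[:600])
"
```

```text
t: 8.9
tool_pos: [0.4338, -0.2905, 0.2414]
orientation: [-1.571, -0.029, 0.026]
force: [3.8, -0.1, 4.2]
opening: 0.0443
t: 9.4
tool_pos: [0.4332, -0.2903, 0.2405]
orientation: [-1.57, -0.027, 0.028]
force: [0.4, 0.8, -0.2]
opening: 0.0774
t: 10.0
tool_pos: [0.4342, -0.2909, 0.3859]
orientation: [-1.576, -0.032, 0.023]
force: [-0.4, 0.3, 1.0]
opening: 0.0789
[[ 0.999  0.001 -0.035]
 [ 0.035 -0.001  0.999]
 [ 0.001 -1.    -0.001]]
```

View pics/s6z.png

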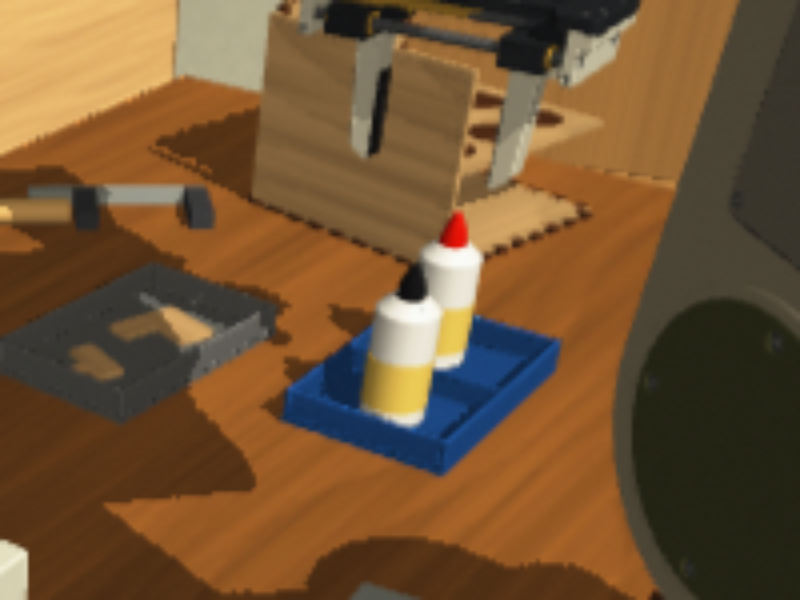

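View pics/t6.png

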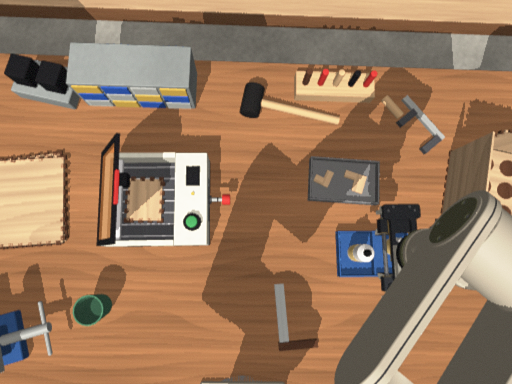

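The side picture shows the black-tipped bottle standing in the free compartment (base at about 368,191), parallel to the red-tipped one. The knob is next.

```bash
python3 -m inch '[{"x":6,"y":0,"z":14,"twist":0},{"x":13,"y":0,"z":31,"twist":0},{"x":14,"y":0,"z":34,"twist":0},{"x":15,"y":0,"z":36,"twist":0},{"x":15,"y":0,"z":36,"twist":0},{"x":15,"y":0,"z":36,"twist":0},{"x":15,"y":0,"z":36,"twist":0},{"x":15,"y":0,"z":36,"twist":0},{"x":14,"y":0,"z":35,"twist":0},{"x":13,"y":0,"z":31,"twist":0},{"x":6,"y":0,"z":14.5,"twist":0},{"x":0,"y":0,"z":0,"twist":0}]' 0.3
python3 -m inch '[{"x":0,"y":20,"z":0,"twist":0},{"x":0,"y":20,"z":0,"twist":0},{"x":0,"y":20,"z":0,"twist":0},{"x":0,"y":0,"z":0,"twist":0},{"x":0,"y":0,"z":0,"twist":0}]'
```

```text
t: 11.3
tool_pos: [0.5621, 0.0563, 0.379]
orientation: [-1.57, -0.028, 0.032]
force: [-0.2, -0.4, -0.3]
opening: 0.0607
t: 11.8
tool_pos: [0.5619, 0.0532, 0.3203]
orientation: [-1.571, -0.025, 0.028]
force: [-0.0, 0.4, 0.5]
opening: 0.0604
```

```bash
python3 -m inch '[{"x":1.5,"y":20,"z":0,"twist":0},{"x":0,"y":20,"z":0,"twist":0},{"x":0,"y":20,"z":0,"twist":0},{"x":0,"y":20,"z":0,"twist":0},{"x":0,"y":10,"z":0,"twist":0},{"x":0,"y":3,"z":0,"twist":0},{"x":0,"y":0,"z":0,"twist":0},{"x":0,"y":0,"z":0,"twist":0}]'
python3 -c "
from h import *
s=get('side','s7');get('top','t7')
cv2.imwrite('pics/s7z.png',cv2.resize(s['color'][100:260,150:350,::-1],None,fx=4,fy=3.75)[:600])
"
```

```text
t: 12.6
tool_pos: [0.5646, 0.0539, 0.2292]
orientation: [-1.571, -0.029, 0.026]
force: [-0.2, 0.5, 0.4]
opening: 0.0607
```

View pics/s7z.png

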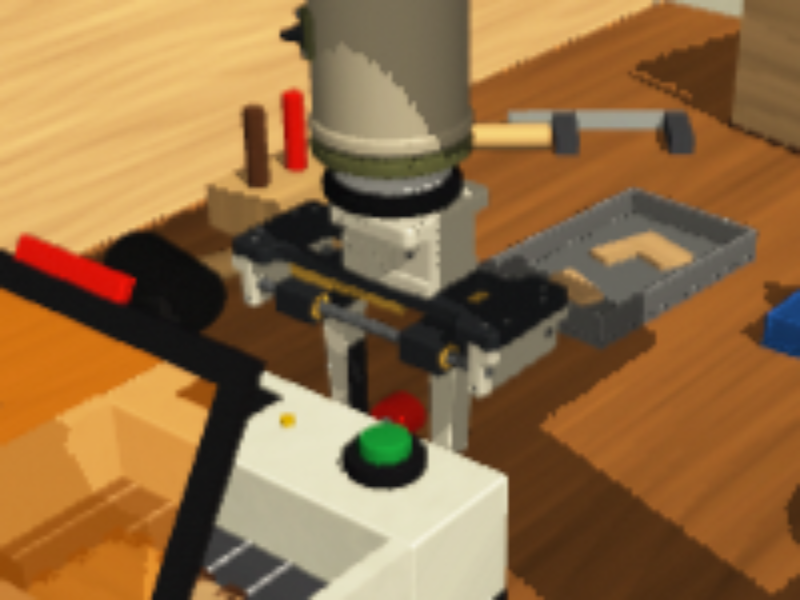

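The fingers straddle the knob (about 250,210). I'll pinch it and pull.

```bash
python3 -m inch '[{"x":0,"y":2,"z":0,"twist":0},{"x":0,"y":0,"z":0,"twist":0},{"x":0,"y":0,"z":0,"twist":0},{"x":0,"y":0,"z":0,"twist":0},{"x":0,"y":0,"z":0,"twist":0},{"x":0,"y":0,"z":0,"twist":0}]' -1 40
```

```text
t: 13.3
tool_pos: [0.5647, 0.054, 0.2259]
orientation: [-1.571, -0.03, 0.025]
force: [8.0, 0.9, -5.0]
opening: 0.0274
```

```bash
python3 -m inch '[{"x":0,"y":0,"z":-4,"twist":0},{"x":0,"y":0,"z":-4,"twist":0},{"x":0,"y":0,"z":-4,"twist":0},{"x":0,"y":0,"z":-4,"twist":0},{"x":0,"y":0,"z":-4,"twist":0},{"x":0,"y":0,"z":-2,"twist":0},{"x":0,"y":0,"z":0,"twist":0},{"x":0,"y":0,"z":0,"twist":0}]'
python3 -c "
from h import *
s=get('side','s8');get('top','t8')
"
```

```text
t: 14.1
tool_pos: [0.5655, 0.0318, 0.2259]
orientation: [-1.571, -0.029, 0.025]
force: [6.8, -0.7, -5.3]
opening: 0.0272
```

```bash
python3 -m inch '[{"x":0,"y":0,"z":0,"twist":0},{"x":0,"y":0,"z":0,"twist":0},{"x":0,"y":0,"z":0,"twist":0},{"x":0,"y":0,"z":0,"twist":0},{"x":0,"y":0,"z":0,"twist":0}]' 0.3 20
python3 -m inch '[{"x":0,"y":-20,"z":0,"twist":0},{"x":0,"y":-40,"z":0,"twist":0},{"x":0,"y":-45,"z":0,"twist":0},{"x":0,"y":-45,"z":0,"twist":0},{"x":0,"y":-45,"z":0,"twist":0},{"x":0,"y":-20,"z":0,"twist":0},{"x":0,"y":0,"z":0,"twist":0},{"x":0,"y":0,"z":0,"twist":0}]' -1
python3 - <<'E'
from h import *
print(toolR().round(3))
s=get('side','s9');t=get('top','t9')
for d in (s,t,load('pics/side0.npz'),load('pics/top0.npz')):
    P=cloud(d);hsv=cv2.cvtColor(d["color"],cv2.COLOR_RGB2HSV).astype(int);H,S,V=hsv[...,0],hsv[...,1],hsv[...,2]
    m=((H<5)|(H>175))&(S>170)&(V>70)
    for n,l in (("knob",[.5,.6,-.05,.1,.03,.09]),("lip",[.5,.62,.15,.32,.08,.3])):
        k=m&(P[...,0]>l[0])&(P[...,0]<l[1])&(P[...,1]>l[2])&(P[...,1]<l[3])&(P[...,2]>l[4])&(P[...,2]<l[5])
        q=P[k]
        if len(q):print(n,len(q),np.median(q,0).round(4),q.min(0).round(3),q.max(0).round(3))
E
```

```text
t: 14.7
tool_pos: [0.5646, 0.0321, 0.2257]
orientation: [-1.571, -0.027, 0.028]
force: [-0.6, 0.4, 0.6]
opening: 0.0594
t: 15.5
tool_pos: [0.5646, 0.032, 0.4403]
orientation: [-1.571, -0.028, 0.027]
force: [-0.3, -0.3, -0.5]
opening: 0.0019
[[ 0.999  0.    -0.035]
 [ 0.035 -0.     0.999]
 [ 0.    -1.    -0.   ]]
knob 108 [0.5588 0.0389 0.0669] [0.552 0.023 0.047] [0.577 0.051 0.076]
lip 240 [0.5507 0.2714 0.2606] [0.522 0.261 0.253] [0.591 0.276 0.267]
knob 16 [0.5557 0.0317 0.0675] [0.554 0.023 0.063] [0.557 0.041 0.07 ]
lip 169 [0.5572 0.2673 0.2651] [0.522 0.262 0.254] [0.593 0.277 0.268]
knob 84 [0.559  0.0585 0.0689] [0.551 0.045 0.056] [0.576 0.066 0.077]
lip 240 [0.5513 0.2714 0.2606] [0.521 0.261 0.253] [0.592 0.276 0.267]
knob 76 [0.5627 0.0538 0.0718] [0.552 0.046 0.057] [0.574 0.064 0.077]
lip 164 [0.5575 0.2674 0.2648] [0.522 0.262 0.252] [0.593 0.276 0.269]
```

View pics/s9.png

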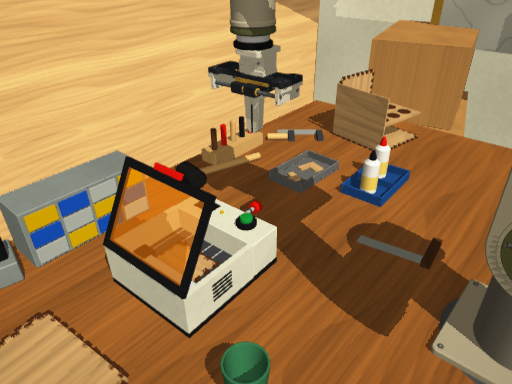

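```bash
python3 -m inch '[{"x":0,"y":-30,"z":0,"twist":0},{"x":0,"y":-35,"z":10,"twist":0},{"x":0,"y":0,"z":30,"twist":0},{"x":0,"y":0,"z":35,"twist":0},{"x":0,"y":0,"z":40,"twist":0},{"x":0,"y":0,"z":40,"twist":0},{"x":0,"y":0,"z":40,"twist":0},{"x":0,"y":0,"z":40,"twist":0},{"x":0,"y":0,"z":32,"twist":0},{"x":0,"y":0,"z":14,"twist":0},{"x":0,"y":0,"z":0,"twist":0},{"x":0,"y":0,"z":0,"twist":0}]'
python3 - <<'E'
from h import *
print(toolR().round(3))
Rr=np.hypot(.172,.008);h=np.array([.553,.3535])
for th in np.arange(1.2,-.05,-.1):
    ph=th+.0465;s=Rr*np.cos(ph)-.0075;z=.095+Rr*np.sin(ph)
    print(round(th,2),"tcp y %.4f z %.4f"%(h[1]-s,z+.186))
s=get('side','s10');get('top','t10')
E
```

```text
t: 16.8
tool_pos: [0.5551, 0.3121, 0.5045]
orientation: [-1.572, -0.026, 0.029]
force: [0.7, 0.2, 0.3]
opening: 0.0006
[[ 0.999 -0.002 -0.035]
 [ 0.035 -0.001  0.999]
 [-0.002 -1.    -0.001]]
1.2 tcp y 0.3061 z 0.4442
1.1 tcp y 0.2901 z 0.4379
1.0 tcp y 0.2748 z 0.4301
0.9 tcp y 0.2604 z 0.4207
0.8 tcp y 0.2469 z 0.4100
0.7 tcp y 0.2346 z 0.3979
0.6 tcp y 0.2236 z 0.3847
0.5 tcp y 0.2139 z 0.3705
0.4 tcp y 0.2057 z 0.3554
0.3 tcp y 0.1990 z 0.3395
0.2 tcp y 0.1940 z 0.3230
0.1 tcp y 0.1907 z 0.3061
-0.0 tcp y 0.1890 z 0.2890
```

View pics/s10.png

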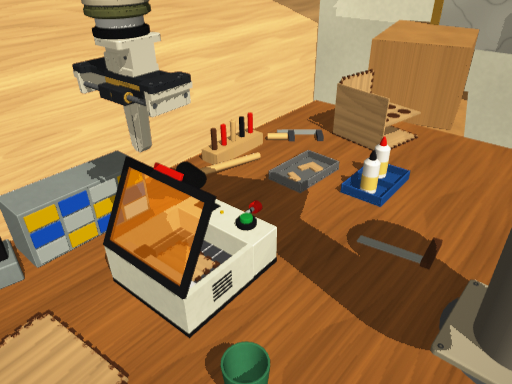

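```bash
python3 -m inch '[{"x":0,"y":20,"z":0,"twist":0},{"x":0,"y":30,"z":0,"twist":0},{"x":0,"y":17,"z":0,"twist":0},{"x":0,"y":0,"z":-11,"twist":0},{"x":0,"y":0,"z":-11,"twist":0},{"x":0,"y":4,"z":-7.5,"twist":0},{"x":0,"y":4,"z":-7.5,"twist":0},{"x":0,"y":4.5,"z":-7,"twist":0},{"x":0,"y":5,"z":-7,"twist":0},{"x":0,"y":0,"z":0,"twist":0}]'
python3 - <<'E'
from h import *
s=get('side','s11');get('top','t11')
E
```

```text
t: 17.9
tool_pos: [0.5566, 0.2609, 0.4203]
orientation: [-1.571, -0.026, 0.028]
force: [-0.2, 0.2, -0.3]
opening: 0.0006
```

View pics/s11.png

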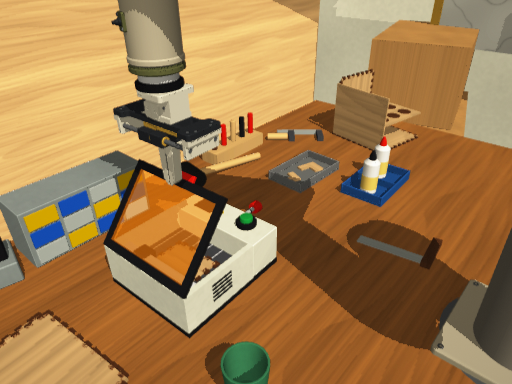

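The lid is swinging down under the fingertip, with the lip now near (190,177). I'll continue along the arc.

```bash
python3 -m inch '[{"x":0,"y":5,"z":-7,"twist":0},{"x":0,"y":5.5,"z":-6.5,"twist":0},{"x":0,"y":6,"z":-6.5,"twist":0},{"x":0,"y":6,"z":-6,"twist":0},{"x":0,"y":13,"z":-11,"twist":0},{"x":0,"y":14,"z":-10,"twist":0},{"x":0,"y":15,"z":-8,"twist":0},{"x":0,"y":16,"z":-6.5,"twist":0},{"x":0,"y":16,"z":-5,"twist":0},{"x":0,"y":0,"z":0,"twist":0}]'
python3 -m inch '[{"x":0,"y":12,"z":-3,"twist":0},{"x":0,"y":12,"z":-2,"twist":0},{"x":0,"y":0,"z":0,"twist":0}]'
python3 - <<'E'
from h import *
s=get('side','s12');get('top','t12')
E
```

```text
t: 19.0
tool_pos: [0.558, 0.1944, 0.3209]
orientation: [-1.572, -0.023, 0.031]
force: [-0.0, 0.2, -0.1]
opening: 0.0006
t: 19.3
tool_pos: [0.5585, 0.1902, 0.2985]
orientation: [-1.571, -0.025, 0.03]
force: [-0.4, -0.3, 0.3]
opening: 0.0005
```

View pics/s12.png

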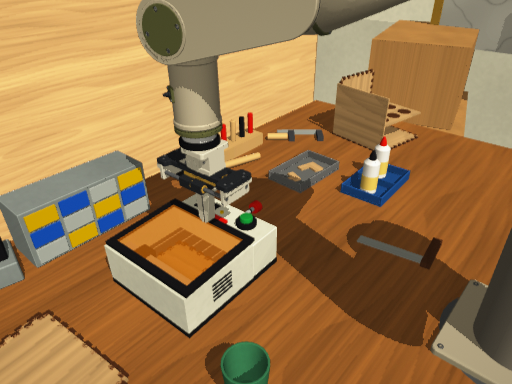

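```bash
python3 -m inch '[{"x":0,"y":5,"z":0,"twist":0},{"x":0,"y":3,"z":0,"twist":0},{"x":0,"y":2,"z":0,"twist":0},{"x":0,"y":1,"z":0,"twist":0},{"x":0,"y":0,"z":0,"twist":0},{"x":0,"y":0,"z":0,"twist":0}]'
```

```text
t: 20.0
tool_pos: [0.5591, 0.1905, 0.2897]
orientation: [-1.571, -0.027, 0.028]
force: [0.4, 0.1, -0.2]
opening: 0.0005
```

```bash
python3 -m inch '[{"x":0,"y":1.5,"z":0,"twist":0},{"x":0,"y":0,"z":0,"twist":0},{"x":0,"y":0,"z":0,"twist":0}]'; python3 -m inch '[{"x":0,"y":1.5,"z":0,"twist":0},{"x":0,"y":0,"z":0,"twist":0},{"x":0,"y":0,"z":0,"twist":0}]'
```

```text
t: 20.3
tool_pos: [0.5592, 0.1904, 0.2893]
orientation: [-1.571, -0.028, 0.027]
force: [-3.4, -0.8, 7.5]
opening: 0.0004
t: 20.6
tool_pos: [0.5592, 0.1905, 0.2891]
orientation: [-1.571, -0.028, 0.027]
force: [-8.3, -2.1, 16.7]
opening: 0.0003
```

```bash
python3 -m inch '[{"x":0,"y":-10,"z":0,"twist":0},{"x":0,"y":-30,"z":0,"twist":0},{"x":-15,"y":0,"z":-14,"twist":0},{"x":-30,"y":0,"z":-28,"twist":0},{"x":-15,"y":0,"z":-14,"twist":0},{"x":0,"y":0,"z":0,"twist":0},{"x":0,"y":0,"z":0,"twist":0}]'
python3 - <<'E'
from h import *
s=get('side','s13');t=get('top','t13')
for n,d in (("side",s),("top",t)):
    P=cloud(d);hsv=cv2.cvtColor(d["color"],cv2.COLOR_RGB2HSV).astype(int);H,S,V=hsv[...,0],hsv[...,1],hsv[...,2]
    m=((H<5)|(H>175))&(S>170)&(V>70)
    k=m&(P[...,0]>.5)&(P[...,0]<.62)&(P[...,1]>.12)&(P[...,1]<.32)&(P[...,2]>.08); q=P[k]
    if len(q):print(n,"lip",len(q),np.median(q,0).round(4))
    k=(P[...,0]>.44)&(P[...,0]<.68)&(P[...,1]>.19)&(P[...,1]<.35)&(P[...,2]>.08)&(P[...,2]<.15)
    for y0 in np.arange(.16,.36,.03):
        q=P[(P[...,0]>.44)&(P[...,0]<.455)&(abs(P[...,1]-y0)<.015)&(P[...,2]>.09)&(P[...,2]<.2)]
        if len(q):print(round(y0,2),len(q),np.median(q[:,2]).round(4))
cv2.imwrite('pics/s13z.png',cv2.resize(s['color'][140:300,100:300,::-1],None,fx=4,fy=3.75)[:600])
E
```

```text
t: 21.3
tool_pos: [0.5014, 0.1323, 0.3273]
orientation: [-1.57, -0.028, 0.026]
force: [0.3, 0.7, -0.1]
opening: 0.0003
side lip 100 [0.5553 0.172  0.103 ]
0.16 53 0.0945
0.19 99 0.1015
0.22 110 0.1018
0.25 129 0.1021
0.28 146 0.1022
0.31 168 0.1021
0.34 186 0.1018
0.16 47 0.0952
0.19 28 0.104
0.22 52 0.1037
0.25 51 0.1041
0.28 35 0.1036
```

View pics/s13z.png

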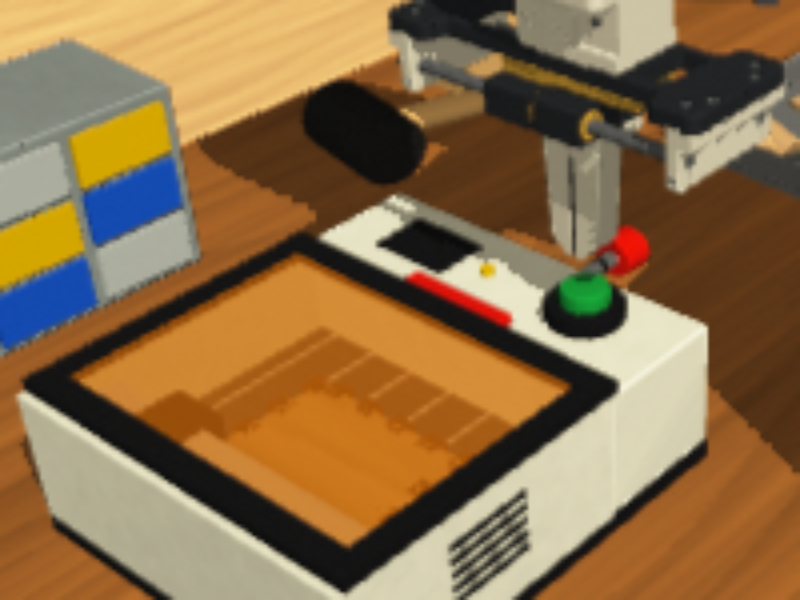

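The lid is level (top at 102–104 mm all along), and the fingertips are over the button. Pressing now.

```bash
python3 -m inch '[{"x":0,"y":10,"z":0,"twist":0},{"x":0,"y":10,"z":0,"twist":0},{"x":0,"y":3,"z":0,"twist":0},{"x":0,"y":3,"z":0,"twist":0},{"x":0,"y":0,"z":0,"twist":0},{"x":0,"y":0,"z":0,"twist":0}]'; python3 -m inch '[{"x":0,"y":2,"z":0,"twist":0},{"x":0,"y":0,"z":0,"twist":0},{"x":0,"y":0,"z":0,"twist":0}]'; python3 -m inch '[{"x":0,"y":2,"z":0,"twist":0},{"x":0,"y":0,"z":0,"twist":0},{"x":0,"y":0,"z":0,"twist":0}]'
```

```text
t: 22.0
tool_pos: [0.5011, 0.1324, 0.3009]
orientation: [-1.571, -0.027, 0.028]
force: [-2.6, 0.5, 4.4]
opening: 0.0003
t: 22.3
tool_pos: [0.5013, 0.1324, 0.2991]
orientation: [-1.57, -0.028, 0.027]
force: [-1.4, 2.0, 4.8]
opening: 0.0006
t: 22.6
tool_pos: [0.5013, 0.1324, 0.2973]
orientation: [-1.57, -0.028, 0.027]
force: [-2.9, 0.3, 7.5]
opening: 0.0004
```

```bash
python3 -m inch '[{"x":0,"y":1.5,"z":0,"twist":0},{"x":0,"y":0,"z":0,"twist":0},{"x":0,"y":0,"z":0,"twist":0}]'; python3 -m inch '[{"x":0,"y":1,"z":0,"twist":0},{"x":0,"y":0,"z":0,"twist":0},{"x":0,"y":0,"z":0,"twist":0}]'
```

```text
t: 22.9
tool_pos: [0.5014, 0.1324, 0.2972]
orientation: [-1.57, -0.029, 0.027]
force: [-8.9, -0.3, 17.4]
opening: 0.0006
t: 23.2
tool_pos: [0.5014, 0.1324, 0.297]
orientation: [-1.57, -0.029, 0.026]
force: [-12.2, -1.5, 25.0]
opening: 0.0003
```

The button bottomed out with the tip at 111 mm and 25 N. I'll retreat and check.

```bash
python3 -m inch '[{"x":0,"y":-10,"z":0,"twist":0},{"x":0,"y":-30,"z":0,"twist":0},{"x":0,"y":-40,"z":0,"twist":0},{"x":-30,"y":-20,"z":-30,"twist":0},{"x":-40,"y":0,"z":-40,"twist":0},{"x":-40,"y":0,"z":-40,"twist":0},{"x":0,"y":0,"z":0,"twist":0},{"x":0,"y":0,"z":0,"twist":0},{"x":0,"y":0,"z":0,"twist":0}]'
python3 - <<'E'
from h import *
s=get('side','s14');t=get('top','t14')
for n,d in (("side",s),("top",t)):
    P=cloud(d);hsv=cv2.cvtColor(d["color"],cv2.COLOR_RGB2HSV).astype(int);H,S,V=hsv[...,0],hsv[...,1],hsv[...,2]
    red=((H<5)|(H>175))&(S>170)&(V>70)
    def rep(nm,m,l):
        k=m&(P[...,0]>l[0])&(P[...,0]<l[1])&(P[...,1]>l[2])&(P[...,1]<l[3])&(P[...,2]>l[4])&(P[...,2]<l[5]);q=P[k]
        if len(q):print(n,nm,len(q),np.median(q,0).round(4),q.min(0).round(3),q.max(0).round(3))
    rep("knob",red,[.5,.62,-.05,.1,.03,.09]);rep("lip",red,[.5,.62,.12,.3,.08,.3])
    rep("green",(H>45)&(H<90)&(S>120),[.45,.55,.1,.17,.1,.13])
    rep("bottle",V>0,[.36,.5,-.33,-.25,.1,.14])
E
```

```text
t: 24.1
tool_pos: [0.4045, 0.0284, 0.3943]
orientation: [-1.57, -0.028, 0.027]
force: [-1.0, 0.1, 0.4]
opening: 0.0004
side knob 109 [0.5601 0.0384 0.0673] [0.551 0.022 0.05 ] [0.578 0.05  0.075]
side lip 99 [0.5557 0.172  0.103 ] [0.52  0.163 0.097] [0.593 0.179 0.105]
side green 130 [0.4978 0.1385 0.1157] [0.488 0.121 0.106] [0.519 0.149 0.119]
side bottle 79 [ 0.4332 -0.2886  0.1085] [ 0.421 -0.3    0.1  ] [ 0.449 -0.279  0.128]
top knob 68 [0.5635 0.032  0.0724] [0.554 0.023 0.062] [0.574 0.041 0.078]
top lip 128 [0.5626 0.1698 0.1035] [0.529 0.164 0.099] [0.594 0.176 0.109]
top green 116 [0.5021 0.1333 0.1169] [0.488 0.12  0.105] [0.517 0.146 0.122]
top bottle 113 [ 0.437  -0.289   0.1049] [ 0.423 -0.307  0.1  ] [ 0.452 -0.277  0.13 ]
```

View pics/s14.png

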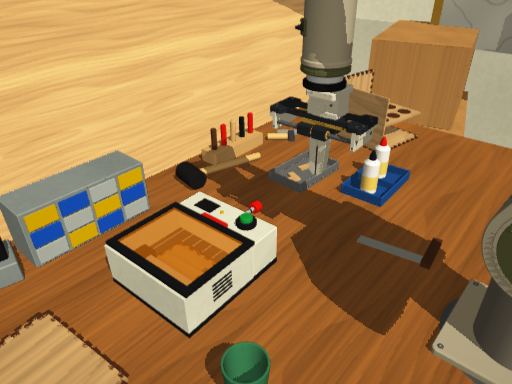

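View pics/t14.png

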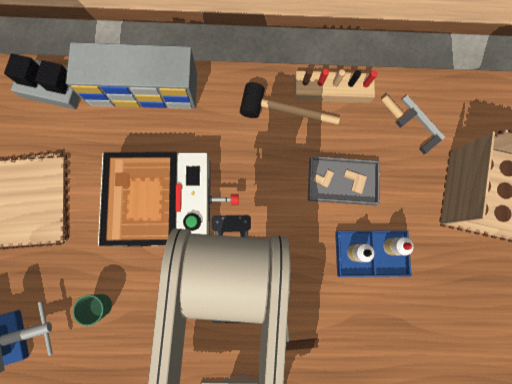

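The final views show the lid closed (lip at 208,218 in the side picture), the rod knob 22 mm out (235,199 in the top picture), the button sprung back, and both bottles upright in the caddy. The arm is clear of everything, so I'm handing in.

```bash
python3 -c "
from plant import robot
print(robot.close_job())"
```

```text
the job is handed in; nothing more can be done
None
```

I finished all four steps in order and handed the job in about 24 s into the 61 s limit; the hand-in reports no verdict.

1. **Bottle:** I carried it upright to the caddy's empty compartment and released it. In the last pictures its top is at about (0.435, -0.289), which is the middle of the compartment, and it stands parallel to the red-tipped bottle.
2. **Rod:** I pinched the knob and pulled it 22 mm. After release the knob's y went from 0.054 to 0.032, so it rests about 22 mm out, at the middle click.
3. **Lid:** I swung it down from behind with the closed fingers and pressed it to a firm stop at about 17 N. Its top now measures level at 102–104 mm.
4. **Start button:** I pressed it until it stopped, with the fingertips at 111 mm and 25 N. It has sprung back to 117 mm, its height at the start.

In the last pictures the red-tipped bottle, the blank and the scraps look unmoved; I did not measure them. The arm was clear of everything when I handed in.

No check failed or disagreed. My first two move commands were refused because the rows left out some values, and no motion came of them. While I was carrying the bottle it looked slightly tilted in one picture, at most about 0.08 rad.

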